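Dress the candle stand by the fireside

TASK

Dress the candle stand: move the four pillar candles from the wooden storage rack to the stand, each on the iron pan that fits its width, the slimmest candle on the smallest pan and so on up to the widest candle on the largest pan. Set each one down, upright and inside the pan's rim, without tipping or dropping any, and leave the wine glass and the open book where they are.

Things in the scene. Friction and masses are not known exactly. Their poses are not given: they have to be found in the camera images.
- candle38: Slimmest of four ivory pillar candles (rigid wax cylinders): 38 mm diameter, 140 mm tall, about 146 g, plus a 10 mm wick (look only). Origin: centre of its underside; z up its axis. Stands loose in a well of the low wooden storage rack; which well varies.
- candle48: Second slimmest of four ivory pillar candles (rigid wax cylinders): 48 mm diameter, 95 mm tall, about 158 g, plus a 10 mm wick (look only). Origin: centre of its underside; z up its axis. Stands in the rack: fixed, 366 x 90 mm, four 78 mm square wells at 84 mm pitch in a row; well floor 8 mm, walls 26 mm above the table.
- candle58: Second widest of four ivory pillar candles (rigid wax cylinders): 58 mm diameter, 120 mm tall, about 292 g, plus a 10 mm wick (look only). Origin: centre of its underside; z up its axis. Stands in the rack, whose row runs within 0.25 rad of world y; finger room is before and behind the row, not between candles.
- candle68: Widest of four ivory pillar candles (rigid wax cylinders): 68 mm diameter, 82 mm tall, about 274 g, plus a 10 mm wick (look only). Origin: centre of its underside; z up its axis. Stands in the rack, which is on the robot's left or right, the pans being on the other side.
- pan38: The smallest and highest of four round black iron candle pans, for the 38 mm candle: flat floor 50 mm across; flared rim 3 mm thick, 6 mm high, 62 mm across outside. Fixed. Origin: centre of the floor's upper face, 125 mm above the table; z up. Which pan is in which place varies.
- pan48: The second smallest, second highest of four round black iron candle pans, for the 48 mm candle: flat floor 60 mm across; flared rim 3 mm thick, 6 mm high, 72 mm across outside. Fixed. Origin: centre of the floor's upper face, 105 mm above the table; z up. All pans stand on stems in one dark wooden beam, 364 x 64 mm, 40 mm high.
- pan58: The second largest, second lowest of four round black iron candle pans, for the 58 mm candle: flat floor 70 mm across; flared rim 3 mm thick, 6 mm high, 82 mm across outside. Fixed. Origin: centre of the floor's upper face, 85 mm above the table; z up. The four pans stand in a row at 92 mm pitch, running within 0.25 rad of world y.
- pan68: The largest and lowest of four round black iron candle pans, for the 68 mm candle: flat floor 80 mm across; flared rim 3 mm thick, 6 mm high, 92 mm across outside. Fixed. Origin: centre of the floor's upper face, 65 mm above the table; z up. The pan's x axis is square across the row.
- glass: Bystander: a clear, empty stemmed wine glass, 205 mm tall, up to 78 mm wide, loose on the table beyond the two racks. Origin: centre of its foot. Leave it alone.
- book: Bystander: an open book lying on the table beyond the two racks, 166 x 234 mm, 25 mm high. Origin: centre of its underside. Leave it alone. (A flat box of long matches, fixed, 65 x 212 x 22 mm, lies near the robot at x 0.34, y 0.04.)
Things that resemble listed ones, but are neither listed nor needed, are in the scene too. What is shaped like the candle58 but green or pink is not meant.

How it is judged:
At the end, for the whole second after the job is handed in: Each of the four candles stands, released and at rest, upright (within 0.05 rad) on the floor of the pan that fits it (foot within 4 mm of the floor's height, axis within 10 mm of the pan's centre), and the wine glass and the book are within 20 mm of where they were (horizontal distance between candle38 and pan38 below 0.01 m and z of candle38 in the frame of pan38 between -0.004 and 0.004 m and angle between each of candle38, candle48, candle58, candle68's own z axis and vertical below 0.05 rad and linear speed of each of candle38, candle48, candle58, candle68 below 0.02 m/s and angular speed of each of candle38, candle48, candle58, candle68 below 0.2 rad/s and contact force between the fingers and candle38 below 0.05 N and horizontal distance between candle48 and pan48 below 0.01 m and z of candle48 in the frame of pan48 between -0.004 and 0.004 m and contact force between the fingers and candle48 below 0.05 N and horizontal distance between candle58 and pan58 below 0.01 m and z of candle58 in the frame of pan58 between -0.004 and 0.004 m and contact force between the fingers and candle58 below 0.05 N and horizontal distance between candle68 and pan68 below 0.01 m and z of candle68 in the frame of pan68 between -0.004 and 0.004 m and contact force between the fingers and candle68 below 0.05 N and distance of each of glass, book from where it was at the start of the episode below 0.02 m); the robot touches nothing.
It fails at once if a candle is tipped over (more than 0.5 rad from upright) (angle between any of candle38, candle48, candle58, candle68's own z axis and vertical above 0.5 rad).
It fails at once if a candle is dropped or knocked (faster than 0.6 m/s, a fall of about 20 mm, with no finger on it) ((linear speed of candle38 above 0.6 m/s and contact force between the fingers and candle38 below 0.1 N) or (linear speed of candle48 above 0.6 m/s and contact force between the fingers and candle48 below 0.1 N) or (linear speed of candle58 above 0.6 m/s and contact force between the fingers and candle58 below 0.1 N) or (linear speed of candle68 above 0.6 m/s and contact force between the fingers and candle68 below 0.1 N)).
It fails at once if the wine glass or the open book is moved by more than 20 mm (distance of any of glass, book from where it was at the start of the episode above 0.02 m).
It also fails if it takes over 102 s, if anything falls off the work surface, if the arm or the gripper's body presses on something with over 40 N, if the wrist force passes 120 N, or if a joint passes its speed limit or range.

ROBOT

A 7-joint arm with a two-finger parallel gripper is mounted at the origin on the work surface. World frame = base frame: x ahead of the robot, y to its left, z up, the work surface at z = 0. Lengths are in m, angles in rad, forces in N, time in s.
With the tool pointing down it reaches from about 0.35 to 0.775 m from the base axis. Payload 3.1 kg.
Tool frame: the origin (TCP) lies midway between the tips of the shut fingers; the grasp point (between the pads) lies ctrl.tcp_to_grasp behind it (ctrl.tcp_to_grasp is the distance from the TCP to the grasp point, in m); x points along the fingers, y is the direction in which the jaws open and shut, and the axes are right-handed (so a half turn about x gives the same grasp; the last joint's range is limited). The gripper opens to 85 mm and grips with 20 to 120 N. Pads are 22 mm wide; open, the fingers measure 114 mm over their backs; the gripper's body (76 mm by 85 mm) begins 54 mm behind the grasp point. The pads swing forward as they close: fully open they stand 13 mm farther back than shut.
Start: joints at [-1.314, 0.311, 0.014, 1.512, -0.004, 1.319, -0.027], TCP at [0.162, 0.526, 0.211] pointing down, gripper open.
Joint ranges: [-2.7, 2.7], [-0.3, 1.91], [-1.27, 1.3], [0.12, 2.57], [-1.44, 4.58], [0.2, 2.03], [-3.05, 3.05]. Speed limits (rad/s): [2.79, 2.79, 3.14, 3.14, 3.14, 3.14, 3.14].

INTERFACE

Orientations are given as a unit quaternion [x, y, z, w].
In Python, from station import ctrl, capture, camera_params gives the robot as it stands.
- The arm moves only by the tool play_rows, never from a script. Its argument "plan" is a list of rows, each a list of 3 entries, a list of its own where there are three numbers: the turn, a rotation vector about the tool's x, y, z in degrees, then the shift along the tool's x, y, z in mm, then the finger opening in mm, from 0 to 85.4. In form: [[[ax, ay, az], [x, y, z], grip], ...]. A call has 1 to 20 rows; each row shifts and turns the commanded pose from where the row before left it, along the tool's axes as they then stand; what a row does not reach is not made up. A row lasts 1/8 s, in which the tool goes at most 62.5 mm and 10.7 degrees, less where a joint would pass 70% of its speed; a pose out of reach is approached as far as the arm can. A call is refused whole if a number of a shift passes 62.5 or a number of a turn 10.7, either way. A call with a gripper value outside its range is refused whole. The fingers move at their own pace and stop on an object; the grip force is fixed at half the most. Time passes only in rows, so rows that do not move let the fingers close. It gives the time, the measured TCP pose, the force and the opening at its end, in the units of the state.
- ctrl.state(): the state, without advancing time (a new reading comes with each control period).
- capture(name): name is "scene" or "top"; returns the picture (420x560x3 uint8, red, green, blue); there is no depth.
- camera_params(name): a dict with "K" (3x3 intrinsics, pixels), "rvec" (rotation vector, rad) and "tvec" (3), from world to camera coordinates, as OpenCV has them. Camera axes: x right, y down, z forward; pixel columns grow to the right and rows downward; lengths in m; the calibration is good to about 2 mm. A picture is of the moment at which its call begins. camera_params takes no time and is no camera call.
- ctrl.job_done(): hands the job in, once; it reports no verdict.
The state is a dict: "clock": time; "joints": joint angles; "joint_velocities": joint speeds; "joint_torque": joint torques, N m; "eef_pos": TCP position; "eef_rot": TCP orientation; "force": force on the tool from outside, world axes, zero at the start; "ft_torque": the same for the moment, N m; "opening": opening from 0.0 (shut) to 1.0 (fully open).
Only numpy, scipy, OpenCV 4.12 (cv2) and the standard library are available. Lean on these libraries where they do the work, as an engineer would, in place of code of your own. Each camera call takes 0.05 s, during which the arm holds its last target. There are 200 camera calls.

## Working session

There is one attempt and no reset: what is moved stays moved. The work goes in short steps, Python scripts to look and compute and a tool call to move; the robot and the scene stay as the last step left them, time stands still between calls to the robot, and variables do not carry over. Pictures are saved under pics/ and viewed, about 12 in all and at most 16, crops included, and the job is handed in when it is done.

Besides the shell and the picture viewer there is one more tool, called after ">>>" as name(argument=value, ...), one argument or row to a line, values as JSON. play_rows: Moves the arm, as the interface text tells. Its arguments: {"type":"object","properties":{"plan":{"type":"array"}},"required":["plan"]}

```bash
mkdir -p pics; ls; python3 - <<'E'
from station import ctrl,capture,camera_params
import cv2
s=ctrl.state();print(s, ctrl.tcp_to_grasp)
for n in("scene","top"):
    im=capture(n);cv2.imwrite(f"pics/{n}0.png",im[...,::-1]);p=camera_params(n);print(n,p)
E
```

```text
pics
{'clock': 0.0, 'joints': array([-1.31369499,  0.31175411,  0.01400604,  1.51307144, -0.00438854,
        1.31921864, -0.02721239]), 'joint_velocities': array([ 3.68498605e-05,  1.01825153e-03,  7.31832643e-04,  6.33233925e-04,
        1.15035561e-03,  3.22614051e-04, -2.66297284e-03]), 'joint_torque': array([-2.57035917e-04, -3.79915309e+01,  1.45613439e-01, -2.30587810e+01,
        1.20910988e-02,  1.34625964e-02,  6.54979942e-06]), 'eef_pos': array([0.16167515, 0.52487118, 0.20999978]), 'eef_rot': array([ 0.10437929,  0.69931963, -0.10608225,  0.69914489]), 'force': array([-0.36368516, -0.68674232, -0.31057204]), 'ft_torque': array([ 0.00439851,  0.02230357, -0.00169731]), 'opening': 0.9990351504777992} 0.0187
scene {'K': array([[428.36376815,   0.        , 272.97425309],
       [  0.        , 428.36376815, 205.52200649],
       [  0.        ,   0.        ,   1.        ]]), 'rvec': array([ 1.91658253,  1.12319807, -0.62259698]), 'tvec': array([-0.29263033, -0.19731356,  1.38537002])}
top {'K': array([[392.34902091,   0.        , 278.01417654],
       [  0.        , 392.34902091, 205.92573554],
       [  0.        ,   0.        ,   1.        ]]), 'rvec': array([ 2.1903228 , -2.20894811,  0.07000203]), 'tvec': array([0.01718815, 0.57284876, 1.04402786])}
```

View pics/top0.png

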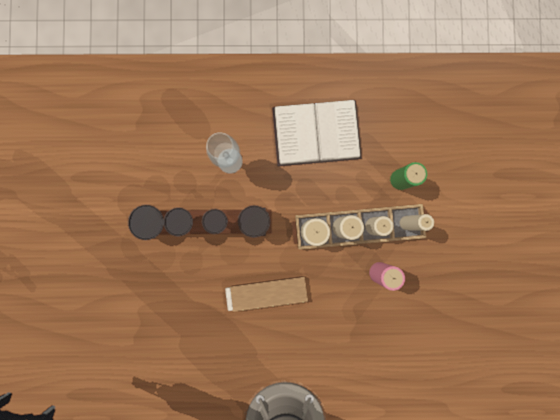

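View pics/scene0.png

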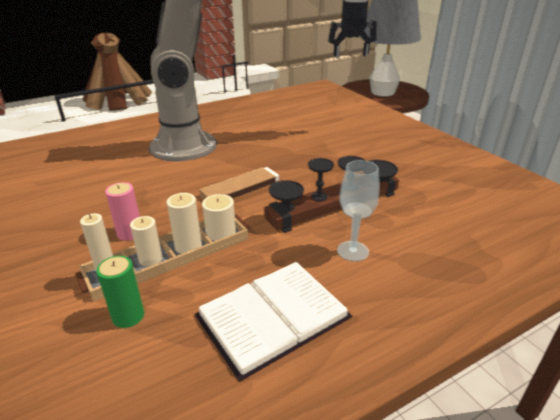

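```bash
python3 - <<'E'
import cv2,numpy as np
a=cv2.imread("pics/top0.png")
c1=cv2.resize(a[195:260,290:445],None,fx=5,fy=5,interpolation=cv2.INTER_CUBIC)
c2=cv2.resize(a[195:250,122:277],None,fx=5,fy=5,interpolation=cv2.INTER_CUBIC)
c2=np.clip(c2.astype(float)*1.5,0,255).astype(np.uint8)
cv2.imwrite("pics/crop1.png",np.vstack([c1,c2])[:600])
E
```

```text
(no output)
```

View pics/crop1.png

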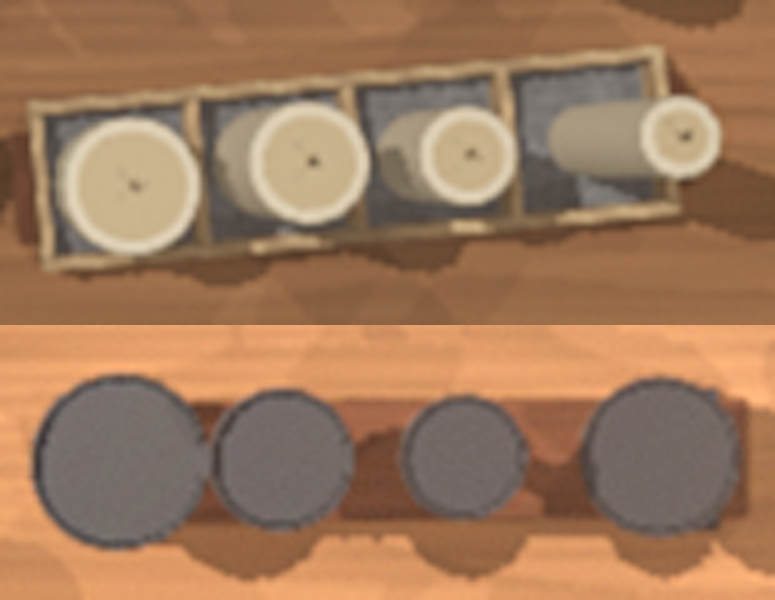

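Candles, left to right in the top view: 68 (316,232), 58 (350,228), 48 (382,226), 38 (426,222). The pans by size: 68 (145,222), 48 (178,222), 38 (215,222), 58 (254,221). The look-alikes are the green (415,174) and pink (392,278) pillars, which stand outside the rack and are excluded by colour.

```bash
cat > h.py <<'E'
import cv2,numpy as np
def ray(p,uv,z):
    R=cv2.Rodrigues(p["rvec"])[0];C=-R.T@p["tvec"]
    d=R.T@np.linalg.inv(p["K"])@np.array([uv[0],uv[1],1.]);return (C+d*(z-C[2])/d[2])[:2]
def proj(p,P): return cv2.projectPoints(np.float64([P]),p["rvec"],p["tvec"],p["K"],None)[0].reshape(2)
def fit(p,mask,z):
    """outer contour rays onto plane z, minimum enclosing + lsq circle"""
    cs,_=cv2.findContours(mask,cv2.RETR_EXTERNAL,cv2.CHAIN_APPROX_NONE)
    c=max(cs,key=cv2.contourArea)[:,0,:]
    h=cv2.convexHull(c)[:,0,:].astype(float)
    P=np.array([ray(p,q/ S + OFF,z) for q in h])
    A=np.c_[2*P,np.ones(len(P))];s=np.linalg.lstsq(A,(P**2).sum(1),rcond=None)[0]
    return s[:2],2*np.sqrt(s[2]+s[:2]@s[:2])
S=4;OFF=np.zeros(2)
def top_circles(im,p,items,lo,hi,r=22):
    """items: name->(px,py,z)"""
    global OFF
    out={}
    for n,(u,v,z) in items.items():
        u0,v0=int(u)-r,int(v)-r
        c=im[v0:v0+2*r,u0:u0+2*r];c=cv2.resize(c,None,fx=S,fy=S,interpolation=cv2.INTER_CUBIC)
        OFF=np.array([u0+.5/S-.5,v0+.5/S-.5])
        hsv=cv2.cvtColor(c,cv2.COLOR_RGB2HSV);m=cv2.inRange(hsv,lo,hi)
        m=cv2.morphologyEx(m,cv2.MORPH_OPEN,np.ones((5,5)))
        k,l,st,ce=cv2.connectedComponentsWithStats(m)
        if k<2: out[n]=None;continue
        j=l[2*r,2*r] or 1+np.argmax(st[1:,4])
        out[n]=fit(p,(l==j).astype(np.uint8)*255,z)
    return out
E
python3 - <<'E'
from h import *;from station import camera_params
p=camera_params("top");im=cv2.imread("pics/top0.png")[...,::-1].copy()
hsv=cv2.cvtColor(im,cv2.COLOR_RGB2HSV)
for q in [(316,232),(316,221),(350,228),(342,228),(337,230),(426,216),(410,222),(145,222),(178,222),(215,222),(254,221),(235,222),(235,200)]: print(q,hsv[q[1],q[0]],end=' ')
print()
C=dict(c68=(316,232,.09),c58=(351,228,.128),c48=(383,226,.103),c38=(426,222,.148))
P=dict(p68=(146,222,.071),p48=(178,222,.111),p38=(215,222,.131),p58=(254,221,.091))
for n,r in {**top_circles(im,p,C,(8,20,165),(35,140,255),r=19)}.items():print(n,r)
g=top_circles(im,p,P,(0,0,20),(180,65,140))
for n,r in g.items():print(n,r)
a=g['p68'][0];
for n in g: print(n,g[n][0]-a,np.linalg.norm(g[n][0]-a))
q=camera_params("scene")
for n,z in (('p68',.065),('p48',.105),('p38',.125),('p58',.085)): print(n,proj(q,[*g[n][0],z]))
E
```

```text
(316, 232) [ 18  86 158] (316, 221) [ 19  64 210] (350, 228) [ 19  77 198] (342, 228) [ 19  56 213] (337, 230) [ 19  61 162] (426, 216) [ 19  56 215] (410, 222) [ 19  61 166] (145, 222) [11 26 78] (178, 222) [ 7 30 77] (215, 222) [ 6 33 77] (254, 221) [11 37 76] (235, 222) [ 10 138  87] (235, 200) [ 13 135 144] 
c68 (array([ 0.49825831, -0.0741226 ]), np.float64(0.07888836014021802))
c58 (array([ 0.53198472, -0.16252335]), np.float64(0.08809052511017636))
c48 (array([ 0.53080712, -0.24115582]), np.float64(0.07243572566240361))
c38 (array([ 0.55020033, -0.33327184]), np.float64(0.08578209027202201))
p68 (array([0.53150213, 0.34430078]), np.float64(0.0934273198735196))
p48 (array([0.52958211, 0.27357439]), np.float64(0.09065070858460099))
p38 (array([0.53156762, 0.16666766]), np.float64(0.05866007763565019))
p58 (array([0.53153064, 0.07360424]), np.float64(0.07882065794089238))
p68 [0. 0.] 0.0
p48 [-0.00192002 -0.07072639] 0.07075244810008641
p38 [ 6.54897458e-05 -1.77633118e-01] 0.1776331298837808
p58 [ 2.85182809e-05 -2.70696542e-01] 0.27069654345416744
p68 [376.36268267 169.00304679]
p48 [355.19273424 161.22920815]
p38 [319.57360936 164.68938045]
p58 [284.76830433 189.9474499 ]
```

```bash
cat >> h.py <<'E'
def lsq(P):
    A=np.c_[2*P,np.ones(len(P))];s=np.linalg.lstsq(A,(P**2).sum(1),rcond=None)[0]
    return s[:2],2*np.sqrt(s[2]+s[:2]@s[:2])
def fit(p,mask,z):
    cs,_=cv2.findContours(mask,cv2.RETR_EXTERNAL,cv2.CHAIN_APPROX_NONE)
    c=max(cs,key=cv2.contourArea)[:,0,:].astype(float)
    P=np.array([ray(p,q/S+OFF,z) for q in c]);rng=np.random.default_rng(0);best=None;n=0
    for _ in range(400):
        c0,d=lsq(P[rng.choice(len(P),3,False)])
        if not .03<d<.11: continue
        i=abs(np.linalg.norm(P-c0,axis=1)-d/2)<.0012
        if i.sum()>n:n=i.sum();best=i
    return (*lsq(P[best]),n/len(P))
E
python3 - <<'E'
from h import *;from station import camera_params
p=camera_params("top");im=cv2.imread("pics/top0.png")[...,::-1].copy()
C=dict(c68=(316,232,.09),c58=(351,228,.128),c48=(383,226,.103),c38=(426,222,.148))
P=dict(p68=(146,222,.071),p48=(178,222,.111),p38=(215,222,.131),p58=(254,221,.091))
for n,r in {**top_circles(im,p,C,(8,20,182),(35,110,255),r=20)}.items():print(n,r)
g=top_circles(im,p,P,(0,0,20),(180,70,140))
for n,r in g.items():print(n,r)
for n in g: print(n,g[n][0]-g['p68'][0])
E
```

```text
c68 (array([ 0.503632  , -0.08065662]), np.float64(0.06724614126817684), np.float64(1.0))
c58 (array([ 0.51480989, -0.16222758]), np.float64(0.057039098743298926), np.float64(0.9817518248175182))
c48 (array([ 0.51762387, -0.24611641]), np.float64(0.0471631233181914), np.float64(0.8260869565217391))
c38 (array([ 0.52547654, -0.33469107]), np.float64(0.03733429934132149), np.float64(1.0))
p68 (array([0.53180949, 0.34980765]), np.float64(0.08679543689277229), np.float64(0.6759443339960238))
p48 (array([0.53140005, 0.25838752]), np.float64(0.068132415861013), np.float64(0.5326732673267327))
p38 (array([0.53154874, 0.1666568 ]), np.float64(0.05797322536809001), np.float64(0.9468085106382979))
p58 (array([0.53160775, 0.07428685]), np.float64(0.07704374131005631), np.float64(0.9018567639257294))
p68 [0. 0.]
p48 [-0.00040944 -0.09142013]
p38 [-0.00026075 -0.18315085]
p58 [-2.01745097e-04 -2.75520797e-01]
```

```bash
cat > rel.py <<'E'
# usage: rel.py [x y z]  -> tool axes, tilt/yaw turn to square tool (x down, jaw along world x), shift in tool axes mm
import sys,numpy as np
from scipy.spatial.transform import Rotation as R
from station import ctrl
s=ctrl.state();r=R.from_quat(s["eef_rot"]);M=r.as_matrix()
sg=np.sign(M[0,1]) or 1
y=np.array([sg,0,0]);x=np.array([0,0,-1.]);T=R.from_matrix(np.c_[x,y,np.cross(x,y)])
print("t %.2f pos"%s["clock"],s["eef_pos"].round(4),"turn_to_square deg",np.degrees((r.inv()*T).as_rotvec()).round(2),"F",s["force"].round(1),"open",round(s["opening"],3),"j",s["joints"].round(2))
print("axes y",T.as_matrix()[:,1],"z",T.as_matrix()[:,2])
if len(sys.argv)>3: print("shift mm, square tool",(1000*T.inv().apply(np.array(sys.argv[1:4],float)-s["eef_pos"])).round(1))
E
python3 rel.py .5036 -.0807 .20
```

```text
t 0.10 pos [0.1617 0.525  0.2101] turn_to_square deg [72.88  0.08  0.1 ] F [ 0.2  0.3 -0.5] open 0.995 j [-1.31  0.31  0.01  1.51 -0.    1.32 -0.03]
axes y [1. 0. 0.] z [ 0. -1.  0.]
shift mm, square tool [ 10.1 341.9 605.7]
```

>>> play_rows(
  plan=[
    [[10.4,0,0],[-10,0,0],85],
    [[10.4,0,0],[-10,0,0],85],
    [[10.4,0,0],[-10,0,0],85],
    [[10.4,0,0],[-10,0,0],85],
    [[10.4,0,0],[-10,0,0],85],
    [[10.4,0,0],[-10,0,0],85],
    [[10.4,0,0],[-10,0,0],85],
    [[0,0,0],[0,26,46],85],
    [[0,0,0],[0,26,46],85],
    [[0,0,0],[0,26,46],85],
    [[0,0,0],[0,26,46],85],
    [[0,0,0],[0,26,46],85],
    [[0,0,0],[0,26,46],85],
    [[0,0,0],[0,26,46],85],
    [[0,0,0],[0,26,46],85],
    [[0,0,0],[0,26,46],85],
    [[0,0,0],[0,26,46],85],
    [[0,0,0],[0,26,46],85],
    [[0,0,0],[0,26,46],85],
    [[0,0,0],[0,0,0],85],
  ],
)

```text
clock: 2.6
eef_pos: [0.4751, -0.0314, 0.2808]
eef_rot: [-0.501, -0.497, 0.503, -0.499]
force: [0.1, 0.8, -0.4]
opening: 0.997
```

```bash
python3 rel.py .5036 -.0807 .048
```

```text
t 2.60 pos [ 0.4751 -0.0314  0.2808] turn_to_square deg [-0.5   0.23  0.01] F [ 0.1  0.8 -0.4] open 0.997 j [-0.72  0.16  0.87  1.59 -0.12  1.45  0.15]
axes y [1. 0. 0.] z [ 0. -1.  0.]
shift mm, square tool [232.8  28.5  49.3]
```

>>> play_rows(
  plan=[
    [[-0.5,0.2,0],[0,14,25],85],
    [[0,0,0],[0,14,24],85],
    [[0,0,0],[40,0,0],85],
    [[0,0,0],[40,0,0],85],
    [[0,0,0],[40,0,0],85],
    [[0,0,0],[20,0,0],85],
    [[0,0,0],[0,0,0],85],
    [[0,0,0],[0,0,0],85],
  ],
)

```text
clock: 3.6
eef_pos: [0.5036, -0.0737, 0.1419]
eef_rot: [0.498, 0.503, -0.496, 0.502]
force: [0.1, -0.4, -0.3]
opening: 1.0
```

```bash
python3 rel.py .5036 -.0807 .042; python3 - <<'E'
from station import capture;import cv2,numpy as np
a=capture("scene")[...,::-1];b=capture("top")[...,::-1]
f=lambda c:cv2.resize(c,(600,300),interpolation=cv2.INTER_CUBIC)
cv2.imwrite("pics/g1.png",np.vstack([f(a[130:290,60:380]),f(b[150:310,260:580][:, :300])]))
E
```

```text
t 3.60 pos [ 0.5036 -0.0737  0.1419] turn_to_square deg [ 0.64 -0.22 -0.08] F [ 0.1 -0.4 -0.3] open 1.0 j [-0.55  0.36  0.85  1.76 -0.3   1.16  0.41]
axes y [1. 0. 0.] z [ 0. -1.  0.]
shift mm, square tool [99.9  0.   7. ]
```

View pics/g1.png

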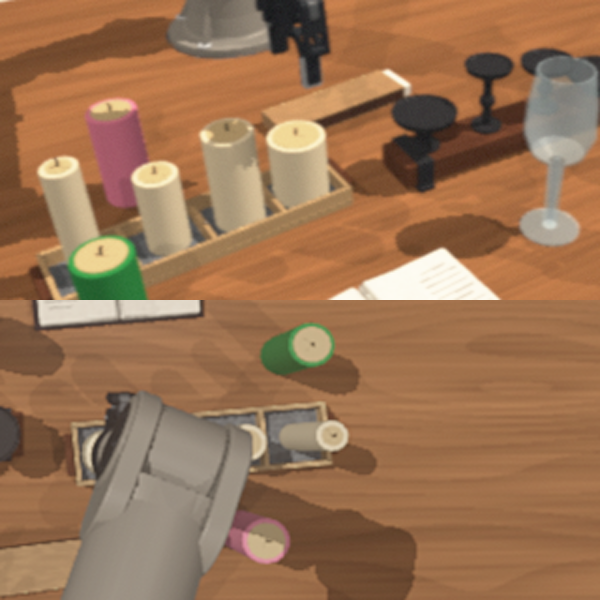

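The gripper hovers over the widest candle (top crop 100,450) with the fingers before and behind it, 7 mm short in y. Correct that, then descend.

>>> play_rows(
  plan=[
    [[0.3,-0.1,0],[0,0,7],85],
    [[0,0,0],[0,0,0],85],
    [[0,0,0],[0,0,0],85],
  ],
)

```text
clock: 4.08
eef_pos: [0.5032, -0.0814, 0.1412]
eef_rot: [0.499, 0.501, -0.498, 0.501]
force: [-0.4, -0.7, 0.5]
opening: 0.993
```

```bash
python3 rel.py .5036 -.0807 .042
```

```text
t 4.08 pos [ 0.5032 -0.0814  0.1412] turn_to_square deg [ 0.26 -0.11 -0.03] F [-0.4 -0.7  0.5] open 0.993 j [-0.53  0.36  0.86  1.75 -0.3   1.16  0.41]
axes y [1. 0. 0.] z [ 0. -1.  0.]
shift mm, square tool [99.2  0.4 -0.7]
```

>>> play_rows(
  plan=[
    [[0,0,0],[20,0,0],85],
    [[0,0,0],[20,0,0],85],
    [[0,0,0],[20,0,0],85],
    [[0,0,0],[20,0,0],85],
    [[0,0,0],[12,0,0],85],
    [[0,0,0],[7,0,0],85],
    [[0,0,0],[0,0,0],85],
  ],
)

```text
clock: 4.95
eef_pos: [0.503, -0.0811, 0.0419]
eef_rot: [0.499, 0.502, -0.498, 0.501]
force: [-0.1, -0.1, 0.5]
opening: 0.994
```

>>> play_rows(
  plan=[
    [[0,0,0],[0,0,0],60],
    [[0,0,0],[0,0,0],60],
    [[0,0,0],[0,0,0],60],
    [[0,0,0],[0,0,0],60],
    [[0,0,0],[0,0,0],50],
    [[0,0,0],[0,0,0],50],
  ],
)

```text
clock: 5.7
eef_pos: [0.5042, -0.0813, 0.0433]
eef_rot: [0.5, 0.501, -0.498, 0.501]
force: [-0.3, 0.4, 5.1]
opening: 0.774
```

```bash
python3 rel.py .5036 -.0807 .042
```

```text
t 5.70 pos [ 0.5042 -0.0813  0.0433] turn_to_square deg [ 0.29 -0.1  -0.14] F [-0.3  0.4  5.1] open 0.774 j [-0.46  0.49  0.78  1.87 -0.42  0.96  0.51]
axes y [1. 0. 0.] z [ 0. -1.  0.]
shift mm, square tool [ 1.3 -0.6 -0.6]
```

>>> play_rows(
  plan=[
    [[0,0,0],[-8,0,0],50],
    [[0,0,0],[-20,0,0],50],
    [[0,0,0],[-35,0,0],50],
    [[0,0,0],[-35,0,0],50],
    [[0,0,0],[-35,0,0],50],
    [[0,0,0],[-27,0,-10],50],
    [[0,0,0],[0,2,-20],50],
    [[0,0,0],[0,2,-30],50],
    [[0,0,0],[0,2,-30],50],
    [[0,0,0],[0,2,-30],50],
    [[0,0,0],[0,2,-30],50],
    [[0,0,0],[0,2,-30],50],
    [[0,0,0],[0,2,-30],50],
    [[0,0,0],[0,2,-30],50],
    [[0,0,0],[0,2,-30],50],
    [[0,0,0],[0,2,-30],50],
    [[0,0,0],[0,2,-30],50],
    [[0,0,0],[0,2,-30],50],
    [[0,0,0],[0,2,-20],50],
    [[0,0,0],[0,0,0],50],
  ],
)

```text
clock: 8.2
eef_pos: [0.5262, 0.3006, 0.2018]
eef_rot: [0.498, 0.503, -0.498, 0.501]
force: [0.4, -0.8, -3.8]
opening: 0.777
```

```bash
python3 rel.py .5317 .350 .200;
```

```text
t 8.20 pos [0.5262 0.3006 0.2018] turn_to_square deg [ 0.48 -0.07  0.08] F [ 0.4 -0.8 -3.8] open 0.777 j [-1.02  0.5   0.73  1.38 -0.34  1.38 -0.28]
axes y [1. 0. 0.] z [ 0. -1.  0.]
shift mm, square tool [  1.8   5.5 -49.4]
```

>>> play_rows(
  plan=[
    [[0.3,0,0],[0,3,-25],50],
    [[0,0,0],[0,3,-24],50],
    [[0,0,0],[0,0,0],50],
    [[0,0,0],[20,0,0],50],
    [[0,0,0],[25,0,0],50],
    [[0,0,0],[25,0,0],50],
    [[0,0,0],[17,0,0],50],
    [[0,0,0],[0,0,0],50],
    [[0,0,0],[0,0,0],50],
  ],
)

```text
clock: 9.32
eef_pos: [0.534, 0.3477, 0.117]
eef_rot: [0.501, 0.5, -0.499, 0.5]
force: [-0.1, 0.5, -3.3]
opening: 0.777
```

```bash
python3 rel.py .5317 .350 .100; python3 - <<'E'
from station import capture;import cv2,numpy as np
a=capture("scene")[...,::-1];b=capture("top")[...,::-1]
f=lambda c:cv2.resize(c,(600,300),interpolation=cv2.INTER_CUBIC)
cv2.imwrite("pics/g2.png",np.vstack([f(a[90:230,230:510]),f(b[150:310,60:380])]))
E
```

```text
t 9.32 pos [0.534  0.3477 0.117 ] turn_to_square deg [-0.04 -0.14 -0.11] F [-0.1  0.5 -3.3] open 0.777 j [-1.03  0.62  0.69  1.41 -0.4   1.25 -0.31]
axes y [1. 0. 0.] z [ 0. -1.  0.]
shift mm, square tool [17.  -2.3 -2.3]
```

View pics/g2.png

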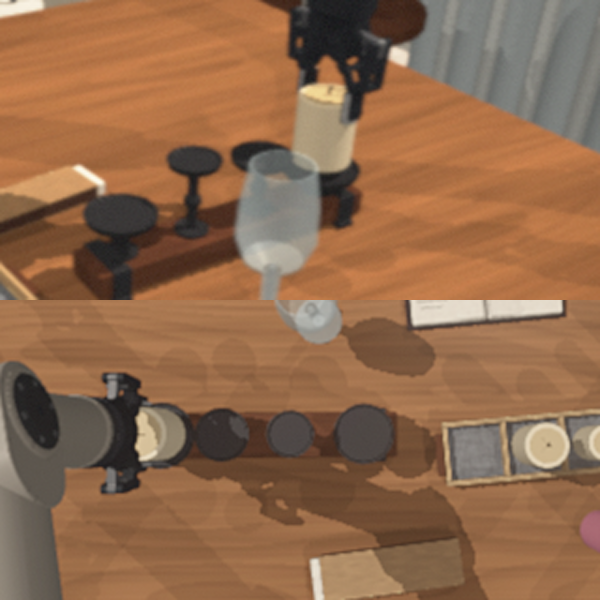

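The candle hangs upright over the largest pan (scene crop 325,130), with the other pans clear. Fine correction, then lower it.

>>> play_rows(
  plan=[
    [[0,0,0],[0,-2,-2],50],
    [[0,0,0],[6,0,0],50],
    [[0,0,0],[5,0,0],50],
    [[0,0,0],[3,0,0],50],
    [[0,0,0],[2,0,0],50],
    [[0,0,0],[0,0,0],50],
    [[0,0,0],[0,0,0],50],
  ],
)

```text
clock: 10.3
eef_pos: [0.5308, 0.3501, 0.1033]
eef_rot: [0.501, 0.501, -0.499, 0.499]
force: [-5.1, -2.1, 12.7]
opening: 0.777
```

```bash
python3 rel.py .5317 .350 .100
```

```text
t 10.30 pos [0.5308 0.3501 0.1033] turn_to_square deg [-0.   -0.21  0.03] F [-5.1 -2.1 12.7] open 0.777 j [-1.04  0.63  0.69  1.43 -0.41  1.22 -0.3 ]
axes y [1. 0. 0.] z [ 0. -1.  0.]
shift mm, square tool [3.3 0.9 0.1]
```

```bash
python3 - <<'E'
from station import capture;import cv2,numpy as np
a=capture("scene")[...,::-1];b=capture("top")[...,::-1]
f=lambda c,w:cv2.resize(c,(w,600),interpolation=cv2.INTER_CUBIC)
cv2.imwrite("pics/g3.png",np.hstack([f(a[110:200,350:410],400),f(b[195:255,120:160],400)]))
E
```

```text
(no output)
```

View pics/g3.png

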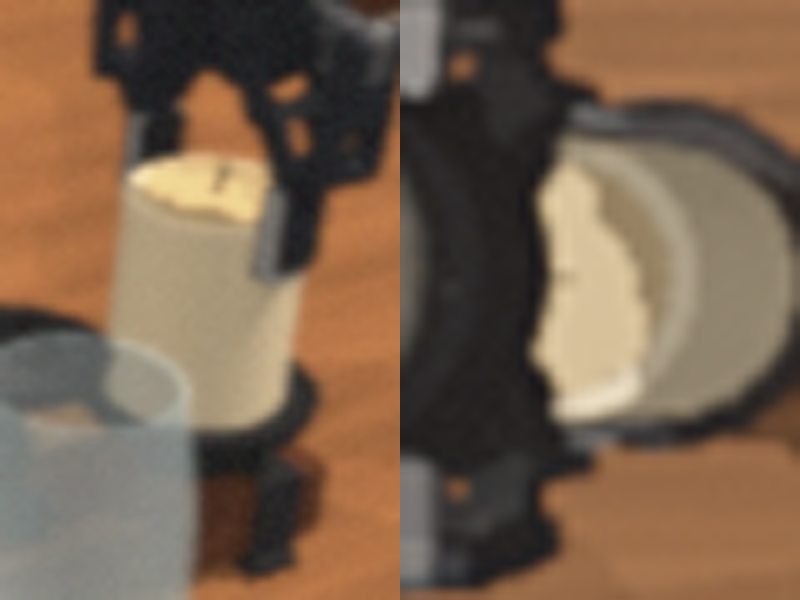

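>>> play_rows(
  plan=[
    [[0,0,0],[-1.5,0,0],50],
    [[0,0,0],[0,0,0],50],
    [[0,0,0],[0,0,0],72],
    [[0,0,0],[0,0,0],76],
    [[0,0,0],[0,0,0],80],
    [[0,0,0],[0,0,0],85],
    [[0,0,0],[0,0,0],85],
  ],
)

```text
clock: 11.28
eef_pos: [0.5311, 0.3499, 0.1012]
eef_rot: [0.501, 0.5, -0.5, 0.5]
force: [0.3, 1.1, -0.5]
opening: 0.996
```

>>> play_rows(
  plan=[
    [[0,0,0],[-10,0,0],85],
    [[0,0,0],[-20,0,0],85],
    [[0,0,0],[-30,0,0],85],
    [[0,0,0],[-30,0,0],85],
    [[0,0,0],[-30,0,0],85],
    [[0,0,0],[0,0,0],85],
  ],
)

```text
clock: 12.02
eef_pos: [0.5332, 0.3502, 0.2251]
eef_rot: [0.503, 0.5, -0.497, 0.5]
force: [0.5, -0.0, -0.3]
opening: 0.997
```

```bash
python3 rel.py .5176 -.2461 .230; python3 - <<'E'
from station import capture;import cv2,numpy as np
a=capture("scene")[...,::-1];b=capture("top")[...,::-1];cv2.imwrite("pics/t4.png",b)
f=lambda c,w:cv2.resize(c,(w,600),interpolation=cv2.INTER_CUBIC)
cv2.imwrite("pics/g4.png",np.hstack([f(a[110:200,350:410],400),f(b[195:255,120:160],400)]))
E
```

```text
t 12.03 pos [0.5332 0.3502 0.2251] turn_to_square deg [-0.02 -0.3  -0.36] F [ 0.5 -0.  -0.3] open 0.997 j [-1.04  0.55  0.72  1.25 -0.36  1.46 -0.35]
axes y [1. 0. 0.] z [ 0. -1.  0.]
shift mm, square tool [ -4.9 -15.6 596.3]
```

View pics/g4.png

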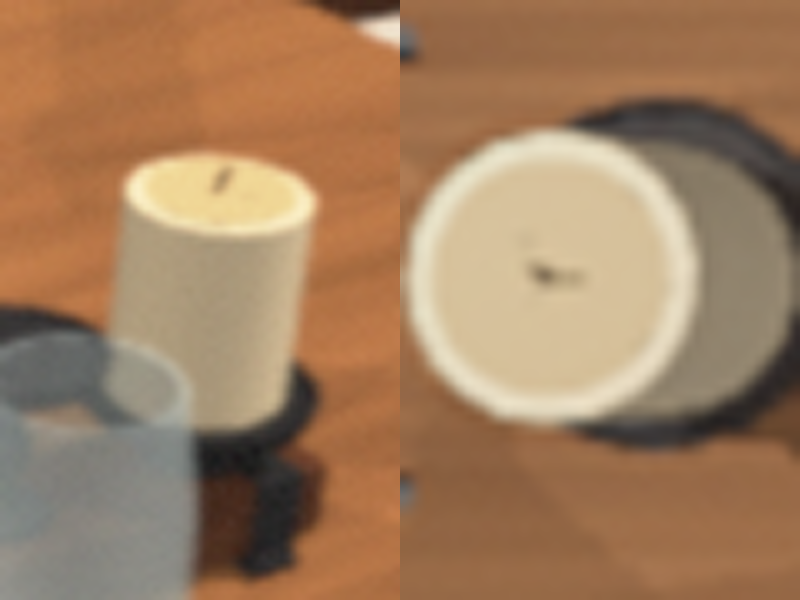

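```bash
python3 - <<'E'
from h import *;from station import camera_params
p=camera_params("top");im=cv2.imread("pics/t4.png")[...,::-1].copy()
print(top_circles(im,p,dict(c68=(135,223,.147)),(8,20,182),(35,110,255),r=20))
E
```

```text
{'c68': (array([0.5305189 , 0.35103791]), np.float64(0.06792134789449392), np.float64(1.0))}
```

>>> play_rows(
  plan=[
    [[0,0,0],[0,-1,20],85],
    [[0,0,0],[0,-1,35],85],
    [[0,0,0],[0,-1,40],85],
    [[0,0,0],[0,-1,40],85],
    [[0,0,0],[0,-1,40],85],
    [[0,0,0],[0,-1,40],85],
    [[0,0,0],[0,-1,40],85],
    [[0,0,0],[0,-1,40],85],
    [[0,0,0],[0,-1,40],85],
    [[0,0,0],[0,-1,40],85],
    [[0,0,0],[0,-1,40],85],
    [[0,0,0],[0,-1,40],85],
    [[0,0,0],[0,-1,40],85],
    [[0,0,0],[0,-1,40],85],
    [[0,0,0],[0,-1,40],85],
    [[0,0,0],[0,-1,20],85],
    [[0,0,0],[0,0,0],85],
    [[0,0,0],[0,0,0],85],
  ],
)

```text
clock: 14.38
eef_pos: [0.515, -0.2433, 0.2193]
eef_rot: [0.5, 0.502, -0.499, 0.499]
force: [-0.4, 0.5, 0.2]
opening: 0.99
```

```bash
python3 rel.py .5176 -.2461 .150
```

```text
t 14.38 pos [ 0.515  -0.2433  0.2193] turn_to_square deg [ 0.08 -0.22  0.07] F [-0.4  0.5  0.2] open 0.99 j [-0.19  0.45  0.89  1.46 -0.35  1.4   0.71]
axes y [1. 0. 0.] z [ 0. -1.  0.]
shift mm, square tool [69.3  2.6  2.8]
```

>>> play_rows(
  plan=[
    [[0,0,0],[10,2.6,2.8],85],
    [[0,0,0],[30,0,0],85],
    [[0,0,0],[30,0,0],85],
    [[0,0,0],[0,0,0],85],
    [[0,0,0],[0,0,0],85],
  ],
)

```text
clock: 15.0
eef_pos: [0.5182, -0.2477, 0.151]
eef_rot: [0.5, 0.5, -0.499, 0.5]
force: [0.2, 0.0, 0.3]
opening: 0.992
```

```bash
python3 rel.py .5176 -.2461 .056
```

```text
t 15.00 pos [ 0.5182 -0.2477  0.151 ] turn_to_square deg [ 0.05 -0.07 -0.06] F [0.2 0.  0.3] open 0.992 j [-0.17  0.5   0.86  1.56 -0.4   1.26  0.75]
axes y [1. 0. 0.] z [ 0. -1.  0.]
shift mm, square tool [95.  -0.6 -1.6]
```

>>> play_rows(
  plan=[
    [[0,0,0],[20,0,-1],85],
    [[0,0,0],[25,0,0],85],
    [[0,0,0],[25,0,0],85],
    [[0,0,0],[15,0,0],85],
    [[0,0,0],[10,0,0],85],
    [[0,0,0],[0,0,0],85],
    [[0,0,0],[0,0,0],60],
    [[0,0,0],[0,0,0],52],
    [[0,0,0],[0,0,0],48],
    [[0,0,0],[0,0,0],44],
    [[0,0,0],[0,0,0],38],
    [[0,0,0],[0,0,0],32],
    [[0,0,0],[0,0,0],30],
    [[0,0,0],[0,0,0],30],
  ],
)

```text
clock: 16.75
eef_pos: [0.5182, -0.2472, 0.0561]
eef_rot: [0.501, 0.5, -0.499, 0.5]
force: [0.3, 0.5, 5.3]
opening: 0.54
```

```bash
python3 rel.py .5176 -.2461 .056
```

```text
t 16.75 pos [ 0.5182 -0.2472  0.0561] turn_to_square deg [-0.01 -0.06 -0.09] F [0.3 0.5 5.3] open 0.54 j [-0.13  0.6   0.8   1.68 -0.48  1.07  0.82]
axes y [1. 0. 0.] z [ 0. -1.  0.]
shift mm, square tool [ 0.1 -0.6 -1.1]
```

>>> play_rows(
  plan=[
    [[0,0,0],[-8,0,0],30],
    [[0,0,0],[-20,0,0],30],
    [[0,0,0],[-35,0,0],30],
    [[0,0,0],[-35,0,0],30],
    [[0,0,0],[-35,0,0],30],
    [[0,0,0],[-27,0,0],30],
    [[0,0,0],[0,1,-15],30],
    [[0,0,0],[0,1,-30],30],
    [[0,0,0],[0,1,-40],30],
    [[0,0,0],[0,1,-40],30],
    [[0,0,0],[0,1,-40],30],
    [[0,0,0],[0,1,-40],30],
    [[0,0,0],[0,1,-40],30],
    [[0,0,0],[0,1,-40],30],
    [[0,0,0],[0,1,-40],30],
    [[0,0,0],[0,1,-40],30],
    [[0,0,0],[0,1,-40],30],
    [[0,0,0],[0,1,-40],30],
    [[0,0,0],[0,1,-30],30],
    [[0,0,0],[0,0,0],30],
  ],
)

```text
clock: 19.25
eef_pos: [0.5274, 0.2332, 0.213]
eef_rot: [0.497, 0.504, -0.499, 0.5]
force: [0.7, -0.3, -1.0]
opening: 0.543
```

```bash
python3 rel.py .5316 .2573 .165
```

```text
t 19.25 pos [0.5274 0.2332 0.213 ] turn_to_square deg [ 0.45 -0.11  0.31] F [ 0.7 -0.3 -1. ] open 0.543 j [-0.97  0.44  0.78  1.45 -0.31  1.38 -0.18]
axes y [1. 0. 0.] z [ 0. -1.  0.]
shift mm, square tool [ 48.    4.2 -24.1]
```

>>> play_rows(
  plan=[
    [[0.4,0,0],[0,4,-24],30],
    [[0,0,0],[15,0,0],30],
    [[0,0,0],[25,0,0],30],
    [[0,0,0],[7,0,0],30],
    [[0,0,0],[0,0,0],30],
    [[0,0,0],[0,0,0],30],
  ],
)

```text
clock: 20.0
eef_pos: [0.5352, 0.2517, 0.1699]
eef_rot: [0.503, 0.498, -0.501, 0.498]
force: [0.7, -0.3, -1.1]
opening: 0.546
```

```bash
python3 rel.py .5316 .2573 .153
```

```text
t 20.00 pos [0.5352 0.2517 0.1699] turn_to_square deg [-0.45 -0.13 -0.07] F [ 0.7 -0.3 -1.1] open 0.546 j [-0.98  0.5   0.76  1.48 -0.35  1.3  -0.19]
axes y [1. 0. 0.] z [ 0. -1.  0.]
shift mm, square tool [16.9 -3.6 -5.6]
```

>>> play_rows(
  plan=[
    [[0,0,0],[0,-3.6,-5.6],30],
    [[0,0,0],[0,0,0],30],
    [[0,0,0],[0,0,0],30],
  ],
)

```text
clock: 20.38
eef_pos: [0.5311, 0.2579, 0.1693]
eef_rot: [0.502, 0.499, -0.501, 0.498]
force: [0.5, 0.7, -1.3]
opening: 0.546
```

```bash
python3 rel.py .5316 .2573 .153
```

```text
t 20.38 pos [0.5311 0.2579 0.1693] turn_to_square deg [-0.38 -0.11 -0.02] F [ 0.5  0.7 -1.3] open 0.546 j [-0.99  0.49  0.76  1.49 -0.35  1.3  -0.2 ]
axes y [1. 0. 0.] z [ 0. -1.  0.]
shift mm, square tool [16.3  0.5  0.6]
```

>>> play_rows(
  plan=[
    [[0,0,0],[6,0,0],30],
    [[0,0,0],[5,0,0],30],
    [[0,0,0],[2,0,0],30],
    [[0,0,0],[1,0,0],30],
    [[0,0,0],[0,0,0],30],
  ],
)

```text
clock: 21.0
eef_pos: [0.5306, 0.2575, 0.1562]
eef_rot: [0.502, 0.499, -0.502, 0.497]
force: [-3.2, 0.2, 6.2]
opening: 0.54
```

```bash
python3 rel.py .5316 .2573 .153
```

```text
t 21.00 pos [0.5306 0.2575 0.1562] turn_to_square deg [-0.42 -0.13  0.06] F [-3.2  0.2  6.2] open 0.54 j [-0.99  0.5   0.75  1.51 -0.36  1.27 -0.2 ]
axes y [1. 0. 0.] z [ 0. -1.  0.]
shift mm, square tool [3.2 1.  0.2]
```

>>> play_rows(
  plan=[
    [[0,0,0],[0,0,0],50],
    [[0,0,0],[0,0,0],54],
    [[0,0,0],[0,0,0],62],
    [[0,0,0],[0,0,0],74],
    [[0,0,0],[0,0,0],85],
    [[0,0,0],[0,0,0],85],
    [[0,0,0],[-10,0,0],85],
    [[0,0,0],[-20,0,0],85],
    [[0,0,0],[-30,0,0],85],
    [[0,0,0],[-30,0,0],85],
    [[0,0,0],[-20,0,0],85],
    [[0,0,0],[0,0,0],85],
  ],
)

```text
clock: 22.5
eef_pos: [0.5325, 0.2575, 0.2675]
eef_rot: [0.504, 0.498, -0.5, 0.498]
force: [0.5, 0.1, -0.9]
opening: 0.99
```

```bash
python3 rel.py .5148 -.1622 .200; python3 - <<'E'
from h import *;from station import camera_params,capture
b=capture("top");cv2.imwrite("pics/t5.png",b[...,::-1]);p=camera_params("top")
print(top_circles(b,p,dict(c48=(*proj(p,[.5316,.2583,.2]),.2)),(8,20,182),(35,110,255),r=20))
print(top_circles(b,p,dict(c58=(351,228,.128),c38=(426,222,.148)),(8,20,182),(35,110,255),r=20))
E
```

```text
t 22.50 pos [0.5325 0.2575 0.2675] turn_to_square deg [-0.43 -0.21 -0.26] F [ 0.5  0.1 -0.9] open 0.99 j [-0.99  0.44  0.79  1.31 -0.31  1.51 -0.24]
axes y [1. 0. 0.] z [ 0. -1.  0.]
shift mm, square tool [ 67.5 -17.7 419.7]
{'c48': (array([0.52975431, 0.25821202]), np.float64(0.04726838815098565), np.float64(1.0))}
{'c58': (array([ 0.51483245, -0.16208193]), np.float64(0.057572581939080256), np.float64(0.48545454545454547)), 'c38': (array([ 0.52549498, -0.33463589]), np.float64(0.038102041907242507), np.float64(0.47480106100795755))}
```

>>> play_rows(
  plan=[
    [[-0.4,-0.2,-0.2],[0,-1,15],85],
    [[0,0,0],[0,-2,30],85],
    [[0,0,0],[0,-2,40],85],
    [[0,0,0],[0,-2,40],85],
    [[0,0,0],[0,-2,40],85],
    [[0,0,0],[0,-2,40],85],
    [[0,0,0],[0,-2,40],85],
    [[0,0,0],[0,-2,40],85],
    [[0,0,0],[0,-2,40],85],
    [[0,0,0],[0,-2,40],85],
    [[0,0,0],[15,0,35],85],
    [[0,0,0],[30,0,20],85],
    [[0,0,0],[20,0,0],85],
    [[0,0,0],[0,0,0],85],
    [[0,0,0],[0,0,0],85],
  ],
)

```text
clock: 24.42
eef_pos: [0.5115, -0.1627, 0.2012]
eef_rot: [-0.499, -0.5, 0.501, -0.5]
force: [0.1, -0.3, 1.0]
opening: 0.996
```

```bash
python3 rel.py .5148 -.1622 .072
```

```text
t 24.43 pos [ 0.5115 -0.1627  0.2012] turn_to_square deg [-0.01  0.11  0.2 ] F [ 0.1 -0.3  1. ] open 0.996 j [-0.39  0.39  0.91  1.59 -0.31  1.33  0.56]
axes y [1. 0. 0.] z [ 0. -1.  0.]
shift mm, square tool [129.2   3.3  -0.5]
```

>>> play_rows(
  plan=[
    [[0,0,0],[10,3,0],85],
    [[0,0,0],[25,0,0],85],
    [[0,0,0],[0,0,0],85],
    [[0,0,0],[25,0,0],85],
    [[0,0,0],[30,0,0],85],
    [[0,0,0],[25,0,0],85],
    [[0,0,0],[14,0,0],85],
    [[0,0,0],[0,0,0],85],
    [[0,0,0],[0,0,0],85],
  ],
)

```text
clock: 25.55
eef_pos: [0.5152, -0.1633, 0.073]
eef_rot: [-0.499, -0.5, 0.501, -0.5]
force: [-1.4, 0.5, 0.8]
opening: 0.995
```

>>> play_rows(
  plan=[
    [[0,0,0],[0,0,0],68],
    [[0,0,0],[0,0,0],62],
    [[0,0,0],[0,0,0],58],
    [[0,0,0],[0,0,0],54],
    [[0,0,0],[0,0,0],48],
    [[0,0,0],[0,0,0],42],
    [[0,0,0],[0,0,0],40],
    [[0,0,0],[0,0,0],40],
  ],
)

```text
clock: 26.55
eef_pos: [0.5152, -0.163, 0.0727]
eef_rot: [-0.499, -0.5, 0.501, -0.5]
force: [-0.2, 0.4, 6.2]
opening: 0.666
```

```bash
python3 rel.py .5148 -.1622 .072
```

```text
t 26.55 pos [ 0.5152 -0.163   0.0727] turn_to_square deg [-0.    0.11  0.08] F [-0.2  0.4  6.2] open 0.666 j [-0.33  0.52  0.83  1.75 -0.43  1.06  0.65]
axes y [1. 0. 0.] z [ 0. -1.  0.]
shift mm, square tool [ 0.7 -0.4 -0.8]
```

>>> play_rows(
  plan=[
    [[0,0,0],[-8,0,0],40],
    [[0,0,0],[-20,0,0],40],
    [[0,0,0],[-35,0,0],40],
    [[0,0,0],[-35,0,0],40],
    [[0,0,0],[-15,0,0],40],
    [[0,0,0],[0,2,-15],40],
    [[0,0,0],[0,2,-30],40],
    [[0,0,0],[0,2,-40],40],
    [[0,0,0],[0,2,-40],40],
    [[0,0,0],[0,2,-40],40],
    [[0,0,0],[0,2,-40],40],
    [[0,0,0],[0,2,-25],40],
    [[0,0,0],[0,2,-6],40],
    [[0,0,0],[0,0,0],40],
    [[0,0,0],[0,0,0],40],
  ],
)

```text
clock: 28.42
eef_pos: [0.5303, 0.0713, 0.184]
eef_rot: [-0.499, -0.5, 0.503, -0.499]
force: [0.4, -0.7, -1.8]
opening: 0.659
```

```bash
python3 rel.py .5318 .0735 .153
```

```text
t 28.43 pos [0.5303 0.0713 0.184 ] turn_to_square deg [-0.19  0.17  0.24] F [ 0.4 -0.7 -1.8] open 0.659 j [-0.8   0.38  0.86  1.62 -0.3   1.28  0.1 ]
axes y [1. 0. 0.] z [ 0. -1.  0.]
shift mm, square tool [31.   1.5 -2.2]
```

>>> play_rows(
  plan=[
    [[-0.2,0.2,0.2],[5,1.5,-2],40],
    [[0,0,0],[15,0,0],40],
    [[0,0,0],[0,0,0],40],
    [[0,0,0],[0,0,0],40],
  ],
)

```text
clock: 28.92
eef_pos: [0.532, 0.0753, 0.1641]
eef_rot: [0.5, 0.501, -0.499, 0.5]
force: [0.3, 0.1, -2.2]
opening: 0.663
```

```bash
python3 rel.py .5318 .0735 .153
```

```text
t 28.93 pos [0.532  0.0753 0.1641] turn_to_square deg [ 0.17 -0.09  0.03] F [ 0.3  0.1 -2.2] open 0.663 j [-0.8   0.4   0.85  1.65 -0.32  1.24  0.12]
axes y [1. 0. 0.] z [ 0. -1.  0.]
shift mm, square tool [11.1 -0.2  1.8]
```

>>> play_rows(
  plan=[
    [[0,0,0],[5,0,1.5],40],
    [[0,0,0],[4,0,0],40],
    [[0,0,0],[2,0,0],40],
    [[0,0,0],[1,0,0],40],
    [[0,0,0],[0,0,0],40],
  ],
)

```text
clock: 29.55
eef_pos: [0.532, 0.074, 0.1528]
eef_rot: [0.5, 0.501, -0.499, 0.5]
force: [-1.4, 0.4, 2.6]
opening: 0.663
```

```bash
python3 rel.py .5318 .0735 .153
```

```text
t 29.55 pos [0.532  0.074  0.1528] turn_to_square deg [ 0.19 -0.13  0.01] F [-1.4  0.4  2.6] open 0.663 j [-0.79  0.41  0.84  1.66 -0.33  1.21  0.13]
axes y [1. 0. 0.] z [ 0. -1.  0.]
shift mm, square tool [-0.2 -0.2  0.5]
```

Contact came at the expected height, so release and retreat.

>>> play_rows(
  plan=[
    [[0,0,0],[0.5,0,0],40],
    [[0,0,0],[0,0,0],60],
    [[0,0,0],[0,0,0],64],
    [[0,0,0],[0,0,0],70],
    [[0,0,0],[0,0,0],78],
    [[0,0,0],[0,0,0],85],
    [[0,0,0],[0,0,0],85],
    [[0,0,0],[-10,0,0],85],
    [[0,0,0],[-20,0,0],85],
    [[0,0,0],[-30,0,0],85],
    [[0,0,0],[-30,0,0],85],
    [[0,0,0],[-20,0,0],85],
    [[0,0,0],[0,0,0],85],
  ],
)

```text
clock: 31.18
eef_pos: [0.5335, 0.0734, 0.264]
eef_rot: [0.501, 0.5, -0.497, 0.501]
force: [1.0, 0.2, -1.0]
opening: 0.996
```

```bash
python3 rel.py .5255 -.3347 .240; python3 - <<'E'
from h import *;from station import camera_params,capture
b=capture("top");cv2.imwrite("pics/t6.png",b[...,::-1]);p=camera_params("top")
print(top_circles(b,p,dict(c58=(*proj(p,[.5316,.0743,.205]),.205),c38=(426,222,.148)),(8,20,182),(35,110,255),r=20))
E
```

```text
t 31.18 pos [0.5335 0.0734 0.264 ] turn_to_square deg [ 0.18 -0.14 -0.26] F [ 1.   0.2 -1. ] open 0.996 j [-0.81  0.33  0.88  1.47 -0.26  1.45  0.07]
axes y [1. 0. 0.] z [ 0. -1.  0.]
shift mm, square tool [ 24.   -8.  408.1]
{'c58': None, 'c38': (array([ 0.52545445, -0.33469125]), np.float64(0.037030003151987984), np.float64(1.0))}
```

>>> play_rows(
  plan=[
    [[0,0,0],[0,-1,15],85],
    [[0,0,0],[0,-1,30],85],
    [[0,0,0],[0,-1,40],85],
    [[0,0,0],[0,-1,40],85],
    [[0,0,0],[0,-1,40],85],
    [[0,0,0],[0,-1,40],85],
    [[0,0,0],[0,-1,40],85],
    [[0,0,0],[0,-1,40],85],
    [[0,0,0],[0,0,40],85],
    [[0,0,0],[0,0,40],85],
    [[0,0,0],[10,0,30],85],
    [[0,0,0],[20,0,15],85],
    [[0,0,0],[20,0,0],85],
    [[0,0,0],[0,0,0],85],
    [[0,0,0],[0,0,0],85],
  ],
)

```text
clock: 33.1
eef_pos: [0.5256, -0.3355, 0.2111]
eef_rot: [0.499, 0.502, -0.498, 0.5]
force: [0.4, -0.2, 0.4]
opening: 0.997
```

```bash
python3 rel.py .5255 -.3347 .095; python3 - <<'E'
from h import *;from station import camera_params,capture
b=capture("top");a=capture("scene");cv2.imwrite("pics/t7.png",b[...,::-1]);p=camera_params("top")
print(top_circles(b,p,dict(c58=(*proj(p,[.5316,.0743,.205]),.205),c48=(*proj(p,[.5316,.2583,.2]),.2),c68=(*proj(p,[.5316,.3503,.147]),.147)),(8,20,182),(35,110,255),r=20))
f=lambda c:cv2.resize(c,(600,300),interpolation=cv2.INTER_CUBIC)
cv2.imwrite("pics/g7.png",np.vstack([f(a[...,::-1][80:220,250:530]),f(b[...,::-1][150:310,110:430])]))
E
```

```text
t 33.10 pos [ 0.5256 -0.3355  0.2111] turn_to_square deg [ 0.25 -0.13  0.01] F [ 0.4 -0.2  0.4] open 0.997 j [ 0.01  0.58  0.89  1.31 -0.45  1.45  0.88]
axes y [1. 0. 0.] z [ 0. -1.  0.]
shift mm, square tool [ 1.161e+02 -1.000e-01 -8.000e-01]
{'c58': (array([0.53186538, 0.07434836]), np.float64(0.05677519997212376), np.float64(1.0)), 'c48': (array([0.52988669, 0.25835319]), np.float64(0.046095033926206966), np.float64(1.0)), 'c68': (array([0.53047174, 0.35134863]), np.float64(0.06730838097146771), np.float64(1.0))}
```

View pics/g7.png

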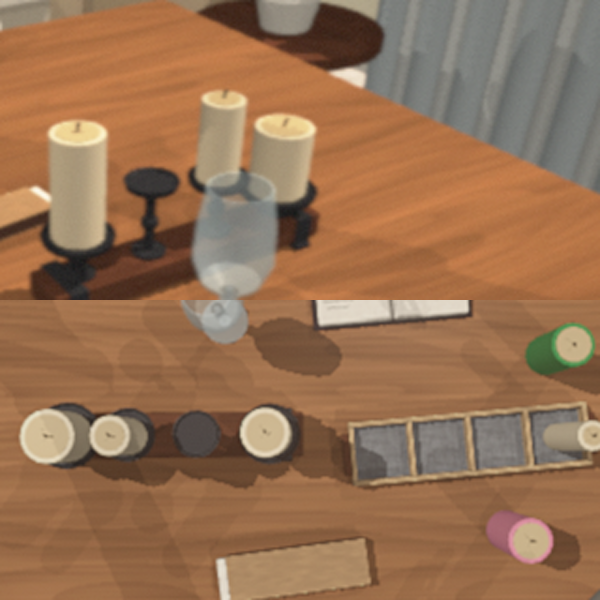

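Three candles stand upright in their pans, all within 2 mm of centre. Only candle38 is left (top crop 595,435).

>>> play_rows(
  plan=[
    [[0,0,0],[15,0,-1],85],
    [[0,0,0],[30,0,0],85],
    [[0,0,0],[30,0,0],85],
    [[0,0,0],[25,0,0],85],
    [[0,0,0],[16,0,0],85],
    [[0,0,0],[0,0,0],85],
    [[0,0,0],[0,0,0],85],
  ],
)

```text
clock: 34.08
eef_pos: [0.526, -0.3356, 0.0961]
eef_rot: [0.5, 0.501, -0.499, 0.501]
force: [-0.5, 0.3, -0.2]
opening: 0.996
```

>>> play_rows(
  plan=[
    [[0,0,0],[0,0,0],60],
    [[0,0,0],[0,0,0],48],
    [[0,0,0],[0,0,0],42],
    [[0,0,0],[0,0,0],38],
    [[0,0,0],[0,0,0],34],
    [[0,0,0],[0,0,0],30],
    [[0,0,0],[0,0,0],25],
    [[0,0,0],[0,0,0],20],
    [[0,0,0],[0,0,0],20],
  ],
)

```text
clock: 35.2
eef_pos: [0.5258, -0.3353, 0.0956]
eef_rot: [0.5, 0.501, -0.499, 0.501]
force: [1.3, -0.8, 4.3]
opening: 0.43
```

```bash
python3 rel.py .5255 -.3347 .095
```

```text
t 35.20 pos [ 0.5258 -0.3353  0.0956] turn_to_square deg [ 0.19 -0.07 -0.05] F [ 1.3 -0.8  4.3] open 0.43 j [ 0.02  0.66  0.84  1.48 -0.51  1.22  0.93]
axes y [1. 0. 0.] z [ 0. -1.  0.]
shift mm, square tool [ 0.6 -0.3 -0.6]
```

>>> play_rows(
  plan=[
    [[0,0,0],[-8,0,0],20],
    [[0,0,0],[-20,0,0],20],
    [[0,0,0],[-35,0,0],20],
    [[0,0,0],[-40,0,0],20],
    [[0,0,0],[-40,0,0],20],
    [[0,0,0],[-40,0,0],20],
    [[0,0,0],[-35,0,0],20],
    [[0,0,0],[-15,0,0],20],
    [[0,0,0],[0,0,0],20],
  ],
)

```text
clock: 36.33
eef_pos: [0.5252, -0.3359, 0.3288]
eef_rot: [0.5, 0.501, -0.499, 0.501]
force: [-0.1, -0.1, -1.6]
opening: 0.427
```

```bash
python3 rel.py .5316 .1658 .325
```

```text
t 36.33 pos [ 0.5252 -0.3359  0.3288] turn_to_square deg [ 0.15 -0.05 -0.03] F [-0.1 -0.1 -1.6] open 0.427 j [ 0.06  0.55  0.91  1.05 -0.43  1.72  0.83]
axes y [1. 0. 0.] z [ 0. -1.  0.]
shift mm, square tool [   3.8    6.4 -501.7]
```

>>> play_rows(
  plan=[
    [[0,0,0],[0,0,-15],20],
    [[0,0,0],[0,0,-30],20],
    [[0,0,0],[0,1,-40],20],
    [[0,0,0],[0,1,-40],20],
    [[0,0,0],[0,1,-40],20],
    [[0,0,0],[0,1,-40],20],
    [[0,0,0],[0,1,-40],20],
    [[0,0,0],[0,1,-40],20],
    [[0,0,0],[0,0,-40],20],
    [[0,0,0],[0,0,-40],20],
    [[0,0,0],[0,0,-40],20],
    [[0,0,0],[0,0,-40],20],
    [[0,0,0],[0,0,-30],20],
    [[0,0,0],[0,0,-20],20],
    [[0,0,0],[0,0,0],20],
    [[0,0,0],[0,0,0],20],
  ],
)

```text
clock: 38.33
eef_pos: [0.5299, 0.1574, 0.3288]
eef_rot: [0.5, 0.5, -0.5, 0.5]
force: [0.1, 0.2, -0.6]
opening: 0.43
```

```bash
python3 rel.py .5318 .1658 .2156
```

```text
t 38.33 pos [0.5299 0.1574 0.3288] turn_to_square deg [ 0.01 -0.01  0.02] F [ 0.1  0.2 -0.6] open 0.43 j [-0.91  0.36  0.86  1.28 -0.27  1.62 -0.09]
axes y [1. 0. 0.] z [ 0. -1.  0.]
shift mm, square tool [113.2   1.9  -8.4]
```

>>> play_rows(
  plan=[
    [[0,0,0],[0,2,-8],20],
    [[0,0,0],[20,0,0],20],
    [[0,0,0],[30,0,0],20],
    [[0,0,0],[30,0,0],20],
    [[0,0,0],[18,0,0],20],
    [[0,0,0],[0,0,0],20],
    [[0,0,0],[0,0,0],20],
  ],
)

```text
clock: 39.2
eef_pos: [0.5326, 0.1675, 0.2321]
eef_rot: [0.5, 0.501, -0.498, 0.501]
force: [-0.3, -0.7, -0.2]
opening: 0.428
```

```bash
python3 rel.py .5318 .1658 .2156
```

```text
t 39.20 pos [0.5326 0.1675 0.2321] turn_to_square deg [ 0.14 -0.13 -0.1 ] F [-0.3 -0.7 -0.2] open 0.428 j [-0.93  0.39  0.84  1.48 -0.3   1.4  -0.07]
axes y [1. 0. 0.] z [ 0. -1.  0.]
shift mm, square tool [16.5 -0.8  1.7]
```

>>> play_rows(
  plan=[
    [[0,0,0],[6,-0.8,1.5],20],
    [[0,0,0],[5,0,0],20],
    [[0,0,0],[3,0,0],20],
    [[0,0,0],[2,0,0],20],
    [[0,0,0],[1,0,0],20],
    [[0,0,0],[0,0,0],20],
  ],
)

```text
clock: 39.95
eef_pos: [0.5309, 0.1664, 0.2155]
eef_rot: [0.5, 0.501, -0.498, 0.5]
force: [-2.3, 0.1, 6.0]
opening: 0.43
```

```bash
python3 rel.py .5318 .1658 .2156
```

```text
t 39.95 pos [0.5309 0.1664 0.2155] turn_to_square deg [ 0.19 -0.16 -0.01] F [-2.3  0.1  6. ] open 0.43 j [-0.93  0.4   0.84  1.51 -0.3   1.36 -0.06]
axes y [1. 0. 0.] z [ 0. -1.  0.]
shift mm, square tool [-0.1  0.9  0.6]
```

Contact at the expected height again. Release, rise, then move the arm back toward the rack side for a final look.

>>> play_rows(
  plan=[
    [[0,0,0],[0,0,0],40],
    [[0,0,0],[0,0,0],44],
    [[0,0,0],[0,0,0],52],
    [[0,0,0],[0,0,0],66],
    [[0,0,0],[0,0,0],85],
    [[0,0,0],[0,0,0],85],
    [[0,0,0],[-10,0,0],85],
    [[0,0,0],[-20,0,0],85],
    [[0,0,0],[-30,0,0],85],
    [[0,0,0],[-30,0,0],85],
    [[0,0,0],[-20,0,0],85],
    [[0,0,0],[0,0,20],85],
    [[0,0,0],[0,0,40],85],
    [[0,0,0],[0,0,40],85],
    [[0,0,0],[0,0,40],85],
    [[0,0,0],[0,0,40],85],
    [[0,0,0],[0,0,40],85],
    [[0,0,0],[0,0,40],85],
    [[0,0,0],[0,0,20],85],
    [[0,0,0],[0,0,0],85],
  ],
)

```text
clock: 42.45
eef_pos: [0.5301, -0.1175, 0.323]
eef_rot: [-0.501, -0.5, 0.501, -0.498]
force: [0.3, 0.7, -0.2]
opening: 0.995
```

```bash
python3 rel.py; python3 - <<'E'
from h import *;from station import camera_params,capture
b=capture("top");a=capture("scene");p=camera_params("top")
P=dict(c58=(.0743,.205),c38=(.1663,.265),c48=(.2583,.2),c68=(.3503,.147))
for n,r in top_circles(b,p,{n:(*proj(p,[.5316,y,z]),z) for n,(y,z) in P.items()},(8,20,182),(35,110,255),r=20).items():print(n,r, 'err mm',None if r is None else (1000*(r[0]-[.5316,P[n][0]])).round(1))
o=cv2.imread("pics/top0.png")[...,::-1]
d=cv2.absdiff(o,b).max(2);print("glass diff",(d[125:178,200:245]>50).sum(),"book diff",(d[95:170,270:365]>50).sum())
f=lambda c:cv2.resize(c,(600,300),interpolation=cv2.INTER_CUBIC)
cv2.imwrite("pics/g8.png",np.vstack([f(a[...,::-1][80:220,250:530]),f(b[...,::-1][90:250,110:430])]))
E
```

```text
t 42.45 pos [ 0.5301 -0.1175  0.323 ] turn_to_square deg [-0.21 -0.06  0.08] F [ 0.3  0.7 -0.2] open 0.995 j [-0.47  0.35  0.94  1.32 -0.28  1.61  0.43]
axes y [1. 0. 0.] z [ 0. -1.  0.]
c58 (array([0.53184491, 0.07436767]), np.float64(0.05649045851212265), np.float64(1.0)) err mm [0.2 0.1]
c38 (array([0.5305188, 0.1660948]), np.float64(0.0364423487186731), np.float64(1.0)) err mm [-1.1 -0.2]
c48 (array([0.52979133, 0.25817801]), np.float64(0.04656052899114668), np.float64(1.0)) err mm [-1.8 -0.1]
c68 (array([0.53072704, 0.3507646 ]), np.float64(0.06686086453020694), np.float64(1.0)) err mm [-0.9  0.5]
glass diff 0 book diff 0
```

View pics/g8.png

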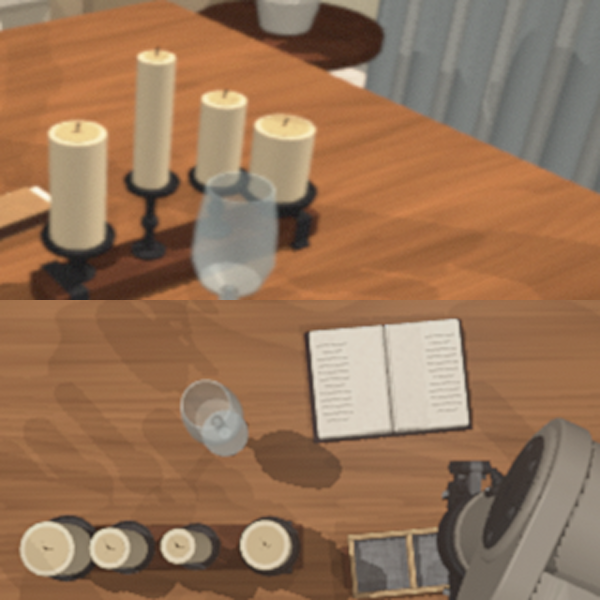

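All four candles stand in their pans, and the glass and book are where they were. The arm is clear, so I'm handing in.

```bash
python3 -c "
from station import ctrl
print(ctrl.job_done(), ctrl.state()['clock'])"
```

```text
the job is handed in; nothing more can be done
the job is handed in; nothing more can be done
```

All four candles are on the pans that fit them, and I handed the job in at about 42.5 s on the robot's clock, against the 102 s limit. They went over in the order 68, 48, 58, 38.

- **Placement:** the last top view put the candle tops 0.2 to 1.8 mm from their pan centres. All four looked upright in the last picture.
- **Bystanders:** the wine glass and the book showed no change from the first top picture.
- **Robot:** the gripper was open and clear of everything at hand-in.
- **Disagreement:** each candle touched down about 3 mm higher than I had worked out from the grasp. Because it was the same on all four, I took it as the candles hanging slightly low in the grip. I did not measure the foot heights directly, but the top diameters measured at the seated heights fit within about 1.6 mm.

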